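# Fit a spare fan module and pull-test its catches

### The job

Put the spare fan upright into the empty bay of the fan tray and press it straight down, without ramming it, until it is fully home and both spring catches have snapped over its lugs. Then prove that the catches hold: pull it straight up by its handle with slowly rising force to about 12 N, keep that pull for a full second (never more than 20 N), then ease off and let go, leaving the fan home in its bay. Leave the bottle, the screwdriver and the heat sink where they are.

Things in the scene. Friction and masses are not known exactly. Their poses are not given: they have to be found in the camera images.
- fan_center (a point): Centre of the loose spare fan, 33 mm above its underside; it stands upright on the mat outside the tray. Black carrier 42 mm thick (x), 64 mm wide (y), 66 mm high (z up), about 0.25 kg, a round fan showing on both broad faces. The same both ways round: half a turn about z does not matter.
- fan_handle (a point): Middle of the bridge handle's bar on top of the spare fan, 57 mm above fan_center, axes as the fan's. The bar is 12 mm thick (x), 56 mm long (y) and 12 mm high, with 18 mm of free height under it; pinch it from above across its thickness.
- fan_lug (a point): Middle of the flat top of the wedge lug on the fan's +x broad face, 15 mm above fan_center, 23 mm out. The lug is 16 mm wide, stands 4 mm out of the face and slopes back to it underneath. A like lug sits on the -x face.
- bay_seat (a point): Middle of the empty bay's floor (8 mm above the mat) where the fan's underside comes to rest: home, fan_center is 33 mm above it. x is the fan's thickness direction, y its width, z up. The fan has 1.25 mm play on every side. Guide walls 45 mm high, then lips flared outwards 4 mm; mouth 54 mm above this point.
- catches: The two spring catches of the empty bay (steel strips 18 mm wide, mid +x and mid -x side, tops 57 to 60 mm above its floor) with their brackets; origin 0.5 to 3.3 mm below bay_seat. They meet the lugs 17 to 20 mm above home, need a push rising to 8 to 16 N (fan weight included), snap over the lugs 1 to 4 mm above the floor. The latched fan can rise as much, then their rubber mounts give 1 mm per 25 N.
- bay_empty: The empty bay: aluminium guide walls, 52 mm (x) by 72 mm (y), open at the top, fixed in the tray. Origin 3 mm below bay_seat, same axes. Which of the tray's three places is empty varies.
- tray: Fan tray of sheet steel, 136 mm (x) by 256 mm (y), fixed on the mat, three bays in a row along its y, 79 mm apart. Two hold fans already fitted, which stay; their handles are as high as the spare's when home. Origin under its centre, z up.
- bottle_center (a point): Centre of a plastic bottle, 56 mm diameter, 150 mm tall, standing on the bench. Leave alone.
- screwdriver_center (a point): Middle of a screwdriver 200 mm long lying on the bench, axis along its x, 26 mm thick. Leave alone.
- heatsink_center (a point): Centre of a finned aluminium heat sink 60 x 50 x 30 mm lying on the bench. Leave alone.
There are look-alikes about, which are no part of the job. Leave any brown or pink look-alike of the part that bears fan_center alone.

How it is judged:
By the outcome, as a careful person would: the job done as asked, in the order asked, and still so for the second after the job is handed in, with the robot touching nothing.
It also fails if it takes over 64 s, if anything falls off the work surface, if the arm or the gripper's body presses on something with over 40 N, if the wrist force passes 120 N, or if a joint passes its speed limit or range.

### The arm

A 7-joint arm with a two-finger parallel gripper is mounted at the origin on the work surface. World frame = base frame: x ahead of the robot, y to its left, z up, the work surface at z = 0. Lengths are in m, angles in rad, forces in N, time in s.
With the tool pointing down it reaches from about 0.35 to 0.9 m from the base axis. Payload 19.9 kg.
Tool frame: the origin (TCP) lies between the finger pads; the fingertips stand 25 mm ahead of it and the grasp point (between the pads) lies 6 mm ahead of it; z points along the fingers, y is the direction in which the jaws open and shut (so a half turn about z gives the same grasp; the last joint's range is limited). The gripper opens to 85 mm and grips with 20 to 120 N. Pads are 22 mm wide; open, the fingers measure 114 mm over their backs; the gripper's body (76 mm by 85 mm) begins 54 mm behind the grasp point. The pads swing forward as they close: fully open they stand 13 mm farther back than shut.
Start: joints at [-1.272, 0.417, -0.01, 1.614, 0.005, 1.111, -0.053], TCP at [0.209, 0.589, 0.256] pointing down, gripper open.
Joint ranges: [-2.81, 2.81], [-0.39, 2.02], [-1.27, 1.25], [0.06, 2.57], [-1.19, 4.33], [0.19, 2], [-2.82, 2.82]. Speed limits (rad/s): [1.89, 1.89, 2.39, 2.39, 3.01, 3.01, 3.01].

### API

Orientations are given as a unit quaternion [x, y, z, w].
In Python, from plant import arm, get_image gives the robot as it stands.
- The arm moves only by the shell command python3 -m crank 'ROWS'. ROWS is JSON, a list of rows, each an object with "delta_pos": the shift along the tool's x, y, z each as a share of 0.4 m, from -1 to 1, a list of three; "roll": the turn about the tool's z as a share of 180 degrees, from -1 to 1; "fingers": the opening, from -1 (shut) to 1 (fully open), so that 0 is half open. A call has 1 to 20 rows; each row shifts and turns the pose as measured when the row begins, along the tool's axes as they then stand; what a row does not reach is not made up. A row lasts 1/10 s, in which the tool goes at most 50 mm and 8.59 degrees, less where a joint would pass 70% of its speed; a pose out of reach is approached as far as the arm can. A call with a number of a shift or a turn outside -1 to 1 is refused whole. A call with a gripper value outside its range is refused whole. The fingers move at their own pace and stop on an object; the grip force is fixed at half the most. Time passes only in rows, so rows that do not move let the fingers close. It gives the time, the measured TCP pose, the force and the opening at its end, in the units of the state.
- arm.observe(): the state, without advancing time (a new reading comes with each control period).
- get_image(name): name is "side" or "top" or "wrist"; returns a dict with "image" (420x560x3 uint8, red, green, blue), "depth" (420x560 float32, m along the optical axis (not along the pixel's ray), 0 where there is no reading), "vfov" (degrees; the focal length in pixels is half the picture's height over the tangent of half this angle, whatever the lens; pixels are square), "cx", "cy" (the principal point, pixels), "world_from_camera" (4x4, takes a point from camera to world coordinates); the wrist camera has in their place "tool_from_camera" (4x4, takes a point from camera to tool coordinates, whose origin is the TCP and whose axes are the flange's). Camera axes: x right, y down, z forward; pixel columns grow to the right and rows downward; lengths in m; the calibration is good to about 2 mm. A picture is of the moment at which its call begins: read the wrist's pose just before it.
- arm.job_done(): hands the job in, once; it reports no verdict.
The state is a dict: "time": time; "q": joint angles; "qvel": joint speeds; "tau": joint torques, N m; "tool_pos": TCP position; "orientation": TCP orientation; "contact_force": force on the tool from outside, world axes, zero at the start; "moment": the same for the moment, N m; "finger_gap": finger opening in m.
Only numpy, scipy, OpenCV 4.12 (cv2) and the standard library are available. Lean on these libraries where they do the work, as an engineer would, in place of code of your own. Each camera call takes 0.05 s, during which the arm holds its last target. There are 200 camera calls.

## Working session

There is one attempt and no reset: what is moved stays moved. The work goes in short steps, Python scripts to look and compute and a shell command to move; the robot and the scene stay as the last step left them, time stands still between calls to the robot, and variables do not carry over. Pictures are saved under pics/ and viewed, about 8 in all and at most 12, crops included, and the job is handed in when it is done.

```bash
ls; mkdir -p pics; python3 - <<'E'
from plant import arm,get_image
import cv2,numpy as np
s=arm.observe();print({k:np.round(v,3) for k,v in s.items()})
for n in("top","side"):
    d=get_image(n);np.savez(f"pics/{n}0.npz",**d);cv2.imwrite(f"pics/{n}0.png",d["image"][...,::-1])
    print(n,d["vfov"],d["cx"],d["cy"],np.round(d["world_from_camera"],3).tolist())
E
```

```text
pics
{'time': np.float64(0.0), 'q': array([-1.271,  0.418, -0.01 ,  1.614,  0.005,  1.111, -0.053]), 'qvel': array([ 0.   ,  0.002,  0.001,  0.002, -0.   ,  0.001,  0.   ]), 'tau': array([-1.0000e-03, -8.6446e+01,  6.7900e-01, -4.3488e+01,  1.9000e-02,
        7.0000e-03, -0.0000e+00]), 'tool_pos': array([0.209, 0.589, 0.256]), 'orientation': array([ 0.17 ,  0.986, -0.001, -0.   ]), 'contact_force': array([-1.036,  0.13 , -0.867]), 'moment': array([-0.025, -0.012,  0.045]), 'finger_gap': np.float64(0.085)}
top 43.7746217396722 283.5935235286212 206.7744601523521 [[-0.026, -0.982, 0.185, 0.314], [-1.0, 0.024, -0.016, -0.087], [0.011, -0.186, -0.983, 1.134], [0.0, 0.0, 0.0, 1.0]]
side 46.99031967104387 285.4593738335154 221.02379341435702 [[0.785, -0.395, 0.477, 0.024], [-0.619, -0.529, 0.581, -0.731], [0.023, -0.751, -0.66, 0.81], [0.0, 0.0, 0.0, 1.0]]
```

View pics/top0.png

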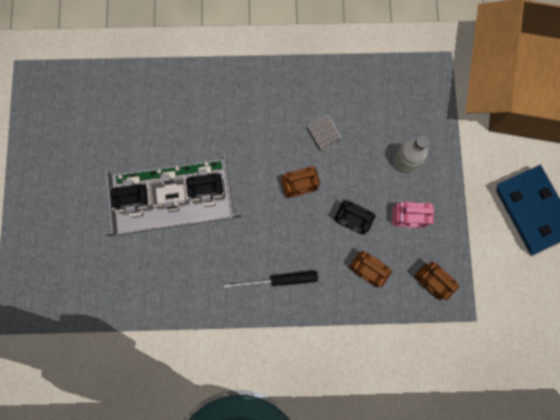

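View pics/side0.png

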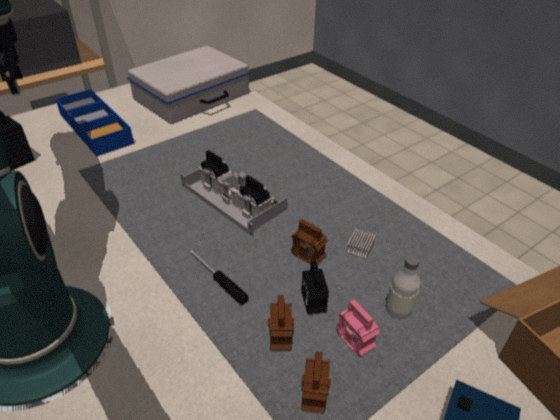

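Top view: the black spare stands at about (355,216), among brown and pink look-alikes. The tray's middle bay at about (170,195) is empty. The side view agrees.

```bash
cat > h.py <<'E'
import numpy as np,cv2
def cloud(d,T):
    h,w=d["depth"].shape;f=h/2/np.tan(np.radians(float(d["vfov"]))/2)
    v,u=np.mgrid[:h,:w];z=d["depth"]
    p=np.stack([(u-d["cx"])/f*z,(v-d["cy"])/f*z,z],-1)
    return p@T[:3,:3].T+T[:3,3]
def rect(P):
    (c,s,a)=cv2.minAreaRect((P[:,:2]*1000).astype(np.float32))
    b=cv2.boxPoints((c,s,a));e=[b[1]-b[0],b[2]-b[1]];l=max(e,key=np.linalg.norm)
    return np.round(c,1),np.round(sorted(s),1),round(np.degrees(np.arctan2(l[1],l[0]))%180,1)
E
python3 - <<'E'
from h import *
for n in("top","side"):
    d=dict(np.load(f"pics/{n}0.npz"));P=cloud(d,d["world_from_camera"]);im=d["image"].astype(int)
    dark=im.max(-1)<50
    zone=(P[...,0]>.2)&(P[...,0]<.9)&(abs(P[...,1])<.6)
    print(n,"mat z",np.median(P[zone][:,2]))
    m=(dark&zone&(P[...,2]>.075)&(P[...,2]<.12)&(d["depth"]>0)).astype(np.uint8)
    k,L,S,C=cv2.connectedComponentsWithStats(m)
    for i in range(1,k):
        if S[i,4]>25:
            Q=P[L==i];print(np.round(C[i]),S[i,4],rect(Q),"z",np.round(np.percentile(Q[:,2],[10,50,95]),4))
    m=(zone&(P[...,2]>.02)&(d["depth"]>0)).astype(np.uint8)
    k,L,S,C=cv2.connectedComponentsWithStats(m)
    for i in range(1,k):
        if S[i,4]>80: Q=P[L==i];print("  obj",np.round(C[i]),S[i,4],rect(Q),np.round(Q[:,2].max(),3))
E
```

```text
top mat z 0.0016873782479488453
[202. 182.] 306 (array([564.5,  61.7]), array([37.9, 61.5]), np.float32(96.5)) z [0.0758 0.1009 0.1062]
[126. 193.] 320 (array([546. , 217.1]), array([37.2, 63. ]), np.float32(96.9)) z [0.076  0.0997 0.1057]
[357. 212.] 193 (array([ 497.1, -255. ]), array([17.8, 56.2]), np.float32(60.9)) z [0.0907 0.0971 0.1002]
  obj [493.  75.] 4276 (array([ 793.3, -548.9]), array([102. , 213.4]), np.float32(180.0)) 0.126
  obj [324. 132.] 499 (array([ 690., -199.]), array([51.6, 60.8]), np.float32(27.8)) 0.037
  obj [412. 153.] 903 (array([ 621.3, -376. ]), array([49.7, 55.9]), np.float32(48.7)) 0.156
  obj [230. 190.] 119 (array([571.4,  13.5]), array([ 18.7, 136.2]), np.float32(14.3)) 0.047
  obj [162. 193.] 3073 (array([544.8, 148. ]), array([138.2, 257. ]), np.float32(92.0)) 0.108
  obj [300. 180.] 805 (array([ 573.1, -142.1]), array([46.6, 77.2]), np.float32(103.2)) 0.103
  obj [508. 195.] 463 (array([ 524.9, -582.9]), array([34.6, 97.9]), np.float32(1.1)) 0.054
  obj [355. 216.] 827 (array([ 494.1, -253.3]), array([47.7, 76.6]), np.float32(63.4)) 0.102
  obj [
[... 1333 characters left out ...]
([50.6, 61.7]), np.float32(26.1)) 0.034
  obj [404. 288.] 1352 (array([ 616.1, -388.7]), array([45. , 56.3]), np.float32(117.7)) 0.153
  obj [231. 286.] 330 (array([ 369.3, -127.6]), array([ 23. , 101.1]), np.float32(95.4)) 0.029
  obj [526. 305.] 2912 (array([ 792.9, -568.7]), array([101.6, 201.2]), np.float32(169.1)) 0.125
  obj [280. 322.] 1000 (array([ 382.7, -288.5]), array([48.7, 70.9]), np.float32(53.3)) 0.099
  obj [358. 325.] 1217 (array([ 490.8, -383.9]), array([43.4, 83.1]), np.float32(96.2)) 0.099
  obj [316. 382.] 1263 (array([ 353.4, -424.8]), array([51. , 70.9]), np.float32(43.7)) 0.101
  obj [458. 395.] 426 (array([ 528.6, -584.6]), array([30.7, 84.2]), np.float32(0.0)) 0.051
```

```bash
R='{"delta_pos":[-0.125,-0.0135,0],"roll":0.0256,"fingers":1}'; python3 -m crank '[{"delta_pos":[-0.125,-0.0135,0],"roll":0.0256,"fingers":1},{"delta_pos":[-0.125,-0.0135,0],"roll":0.0256,"fingers":1},{"delta_pos":[-0.125,-0.0135,0],"roll":0.0256,"fingers":1},{"delta_pos":[-0.125,-0.0135,0],"roll":0.0256,"fingers":1},{"delta_pos":[-0.125,-0.0135,0],"roll":0.0256,"fingers":1},{"delta_pos":[-0.125,-0.0135,0],"roll":0.0256,"fingers":1},{"delta_pos":[-0.125,-0.0135,0],"roll":0.0256,"fingers":1},{"delta_pos":[-0.125,-0.0135,0],"roll":0.0256,"fingers":1},{"delta_pos":[-0.125,-0.0135,0],"roll":0.0256,"fingers":1},{"delta_pos":[-0.125,-0.0135,0],"roll":0.0256,"fingers":1},{"delta_pos":[-0.125,-0.0135,0],"roll":0.0256,"fingers":1},{"delta_pos":[-0.125,-0.0135,0],"roll":0.0256,"fingers":1},{"delta_pos":[-0.125,-0.0135,0],"roll":0.0256,"fingers":1},{"delta_pos":[-0.125,-0.0135,0],"roll":0.0256,"fingers":1},{"delta_pos":[-0.125,-0.0135,0],"roll":0.0256,"fingers":1},{"delta_pos":[-0.125,-0.0135,0],"roll":0.0256,"fingers":1}]'
```

```text
time: 1.7
tool_pos: [0.5659, -0.0584, 0.2514]
orientation: [0.74, 0.673, -0.004, -0.001]
contact_force: [0.9, -0.2, 0.0]
finger_gap: 0.0853
```

```bash
python3 -m crank '[{"delta_pos":[-0.105,-0.0085,0],"roll":0.0256,"fingers":1},{"delta_pos":[-0.105,-0.0085,0],"roll":0.0256,"fingers":1},{"delta_pos":[-0.105,-0.0085,0],"roll":0.0256,"fingers":1},{"delta_pos":[-0.105,-0.0085,0],"roll":0.0256,"fingers":1},{"delta_pos":[-0.105,-0.0085,0],"roll":0.0256,"fingers":1},{"delta_pos":[0,0,0],"roll":0,"fingers":1},{"delta_pos":[0,0,0],"roll":0,"fingers":1}]'
python3 - <<'E'
from plant import arm,get_image
from h import *
from scipy.spatial.transform import Rotation as R
s=arm.observe();print(s["tool_pos"],s["orientation"],s["q"],s["contact_force"])
d=get_image("wrist");cv2.imwrite("pics/w1.png",d["image"][...,::-1])
T=np.eye(4);T[:3,:3]=R.from_quat(s["orientation"]).as_matrix();T[:3,3]=s["tool_pos"]
print(np.round(d["tool_from_camera"],3).tolist())
P=cloud(d,T@d["tool_from_camera"]);np.savez("pics/w1.npz",P=P,**d,T=T)
m=((P[...,2]>.08)&(P[...,2]<.11)&(d["depth"]>0)).astype(np.uint8)
k,L,S,C=cv2.connectedComponentsWithStats(m)
for i in range(1,k):
    if S[i,4]>100: Q=P[L==i];print(C[i],S[i],rect(Q),np.percentile(Q[:,2],[10,50,95]),"tool",s["tool_pos"])
E
```

```text
time: 2.4
tool_pos: [0.4879, -0.2701, 0.252]
orientation: [0.867, 0.499, -0.005, 0.0]
contact_force: [1.0, 0.6, -0.3]
finger_gap: 0.0853
[ 0.48788376 -0.27006533  0.2520323 ] [ 8.66835356e-01  4.98564771e-01 -5.43870789e-03  2.34913279e-04] [-0.10516307  0.36439285  0.69125775  1.80340053 -0.25063458  1.07072
  0.14931114] [ 0.95473878  0.63564205 -0.30118601]
[[-0.0, -0.953, -0.302, 0.078], [1.0, -0.0, 0.001, -0.0], [-0.001, -0.302, 0.953, -0.117], [0.0, 0.0, 0.0, 1.0]]
[297.67880086  19.83297645] [271   0  48  47 934] (array([ 576.5, -146.6]), array([12.4, 45.4]), np.float32(103.8)) [0.09192944 0.09720717 0.09867098] tool [ 0.48788376 -0.27006533  0.2520323 ]
[276.03743316 174.40374332] [269 145  15  60 748] (array([ 495.9, -253.2]), array([12. , 55.2]), np.float32(62.1)) [0.09617297 0.09735813 0.09859303] tool [ 0.48788376 -0.27006533  0.2520323 ]
[442.06763006 212.27976879] [ 417  189   64   56 1730] (array([ 622.1, -374. ]), array([45. , 55.1]), np.float32(29.5)) [0.08611348 0.09953164 0.10894312] tool [ 0.48788376 -0.27006533  0.2520323 ]
[198.31318681 248.16208791] [191 221  17  55 728] (array([ 385.2, -280.8]), array([12.5, 56.4]), np.float32(53.4)) [0.08811087 0.09699522 0.09822806] tool [ 0.48788376 -0.27006533  0.2520323 ]
[335.30605565 271.63338789] [320 246  31  52 611] (array([ 497.6, -378.5]), array([12. , 57.2]), np.float32(85.0)) [0.09082078 0.09723935 0.0985069 ] tool [ 0.48788376 -0.27006533  0.2520323 ]
[558.18811881 339.36633663] [556 322   4  45 101] (array([ 685.7, -608.5]), array([ 2.6, 70.8]), np.float32(77.9)) [0.08039495 0.08147093 0.08333572] tool [ 0.48788376 -0.27006533  0.2520323 ]
[248.2804428  337.60516605] [240 325  16  25 271] (array([ 367.1, -407.6]), array([12.1, 29.4]), np.float32(44.2)) [0.08448826 0.09641113 0.09818564] tool [ 0.48788376 -0.27006533  0.2520323 ]
```

View pics/w1.png

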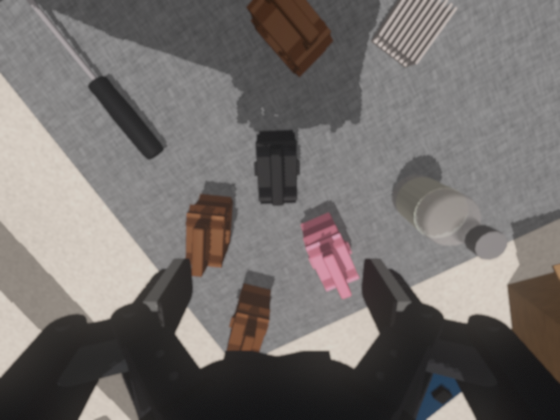

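```bash
python3 -m crank '[{"delta_pos":[0.05,-0.004,0.05],"roll":-0.0128,"fingers":1},{"delta_pos":[0,0,0.1],"roll":0,"fingers":1},{"delta_pos":[0,0,0.1],"roll":0,"fingers":1},{"delta_pos":[0,0,0],"roll":0,"fingers":1},{"delta_pos":[0,0,0],"roll":0,"fingers":1}]'
cat >> h.py <<'E'
from plant import arm,get_image
from scipy.spatial.transform import Rotation as R
def state():
    s=arm.observe();M=R.from_quat(s["orientation"]).as_matrix()
    print("t",round(s["time"],2),"pos",np.round(s["tool_pos"]*1000,1),"xaxis deg",np.degrees(np.arctan2(M[1,0],M[0,0])).round(2),"z",M[:,2].round(4),"F",np.round(s["contact_force"],1),"M",np.round(s["moment"],2),"gap",round(float(s["finger_gap"])*1000,1))
    T=np.eye(4);T[:3,:3]=M;T[:3,3]=s["tool_pos"];return T
def wrist(name,zr):
    T=state();d=get_image("wrist");cv2.imwrite(f"pics/{name}.png",d["image"][...,::-1])
    P=cloud(d,T@d["tool_from_camera"]);np.savez(f"pics/{name}.npz",P=P,T=T,**d)
    m=((P[...,2]>zr[0])&(P[...,2]<zr[1])&(d["depth"]>0)).astype(np.uint8)
    k,L,S,C=cv2.connectedComponentsWithStats(m)
    for i in range(1,k):
        if S[i,4]>150: Q=P[L==i];print(np.round(C[i]),S[i,4],rect(Q),np.percentile(Q[:,2],[10,50,95]).round(4))
    return d,P,T
def totool(T,p): print("delta in tool, share:",(T[:3,:3].T@(np.array(p)-T[:3,3])/.4).round(4))
E
python3 - <<'E'
from h import *
d,P,T=wrist("w2",(.085,.11));totool(T,[.4959,-.2532,.098])
E
```

```text
time: 2.95
tool_pos: [0.4992, -0.2479, 0.1504]
orientation: [0.854, 0.52, -0.004, 0.001]
contact_force: [0.4, -0.2, 0.1]
finger_gap: 0.0854
t 2.95 pos [ 499.2 -247.9  150.4] xaxis deg 62.72 z [-0.0069 -0.0054 -1.    ] F [ 0.4 -0.2  0.1] M [ 0.02 -0.06  0.05] gap 85.4
[327.  26.] 1880 (array([ 577.3, -150.1]), array([12.7, 38.3]), np.float32(104.1)) [0.0926 0.0973 0.0986]
[277. 244.] 1527 (array([ 495.9, -253.6]), array([11.7, 56.3]), np.float32(62.5)) [0.0961 0.0974 0.0984]
[516. 299.] 2885 (array([ 624.9, -361.6]), array([21.8, 52.5]), np.float32(177.1)) [0.0884 0.0989 0.1088]
[344. 353.] 378 (array([ 503.5, -358.1]), array([10.9, 22.1]), np.float32(119.9)) [0.0871 0.0952 0.0981]
delta in tool, share: [-0.0145 -0.0009  0.1311]
```

```bash
python3 -m crank '[{"delta_pos":[-0.014,-0.001,0.03],"roll":0,"fingers":1},{"delta_pos":[0,0,0.05],"roll":0,"fingers":1},{"delta_pos":[0,0,0.04],"roll":0,"fingers":1},{"delta_pos":[0,0,0],"roll":0,"fingers":1},{"delta_pos":[0,0,0],"roll":0,"fingers":1}]'
python3 - <<'E'
from h import *
T=state();totool(T,[.4959,-.2534,.098])
E
```

```text
time: 3.5
tool_pos: [0.4984, -0.2546, 0.1052]
orientation: [0.854, 0.521, -0.001, 0.003]
contact_force: [-0.4, 0.5, 0.8]
finger_gap: 0.0858
t 3.5 pos [ 498.4 -254.6  105.2] xaxis deg 62.79 z [ 9.0e-04 -7.3e-03 -1.0e+00] F [-0.4  0.5  0.8] M [-0.04  0.01  0.  ] gap 85.8
delta in tool, share: [-0.0001 -0.007   0.0179]
```

```bash
python3 -m crank '[{"delta_pos":[0,-0.007,0.012],"roll":0,"fingers":1},{"delta_pos":[0,0,0.006],"roll":0,"fingers":1},{"delta_pos":[0,0,0],"roll":0,"fingers":0},{"delta_pos":[0,0,0],"roll":0,"fingers":-1},{"delta_pos":[0,0,0],"roll":0,"fingers":-1},{"delta_pos":[0,0,0],"roll":0,"fingers":-1},{"delta_pos":[0,0,0],"roll":0,"fingers":-1},{"delta_pos":[0,0,0],"roll":0,"fingers":-1}]'; python3 -c "
from h import *
state()"
```

```text
time: 4.3
tool_pos: [0.4967, -0.2537, 0.0996]
orientation: [0.854, 0.521, -0.0, 0.004]
contact_force: [-0.4, 0.1, 1.2]
finger_gap: 0.011
t 4.3 pos [ 496.7 -253.7   99.6] xaxis deg 62.81 z [ 0.0038 -0.008  -1.    ] F [-0.4  0.1  1.2] M [0.05 0.17 0.02] gap 11.0
```

```bash
python3 -m crank '[{"delta_pos":[0,0,-0.04],"roll":0,"fingers":-1},{"delta_pos":[0,0,-0.1],"roll":0,"fingers":-1},{"delta_pos":[0,0,-0.12],"roll":0,"fingers":-1},{"delta_pos":[0,0,-0.1],"roll":0,"fingers":-1},{"delta_pos":[0.05,-0.002,0],"roll":-0.0237,"fingers":-1},{"delta_pos":[0.1,-0.002,0],"roll":-0.0237,"fingers":-1},{"delta_pos":[0.1,-0.002,0],"roll":-0.0237,"fingers":-1},{"delta_pos":[0.1,-0.002,0],"roll":-0.0237,"fingers":-1},{"delta_pos":[0.1,-0.002,0],"roll":-0.0237,"fingers":-1},{"delta_pos":[0.1,-0.002,0],"roll":-0.0237,"fingers":-1},{"delta_pos":[0.1,-0.002,0],"roll":-0.0237,"fingers":-1},{"delta_pos":[0.05,0,0],"roll":-0.0237,"fingers":-1},{"delta_pos":[0,0,0],"roll":0,"fingers":-1},{"delta_pos":[0,0,0],"roll":0,"fingers":-1},{"delta_pos":[0,0,0],"roll":0,"fingers":-1}]'; python3 -c "
from h import *
wrist('w3',(.085,.12))"
```

```text
time: 5.8
tool_pos: [0.5444, 0.0318, 0.2517]
orientation: [0.651, 0.759, -0.003, 0.003]
contact_force: [-0.6, 0.4, -3.4]
finger_gap: 0.0107
t 5.8 pos [544.4  31.8 251.7] xaxis deg 98.75 z [ 2.0e-04 -9.3e-03 -1.0e+00] F [-0.6  0.4 -3.4] M [ 0.01  0.04 -0.01] gap 10.7
[315.   6.] 211 (array([551. , 192.5]), array([ 6.1, 12.8]), np.float32(177.2)) [0.0878 0.0997 0.1043]
[307. 158.] 584 (array([566.5,  67.9]), array([12.1, 43.3]), np.float32(97.0)) [0.1016 0.1033 0.1047]
[280. 344.] 207 (array([ 575.8, -144.3]), array([12. , 28.9]), np.float32(103.9)) [0.0964 0.0975 0.0985]
```

View pics/w3.png

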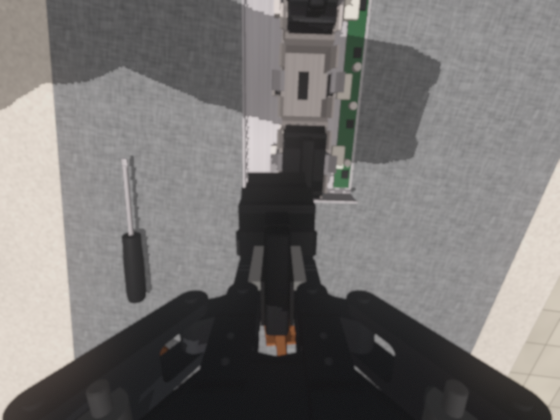

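Wrist view: the empty bay with its floor slot is at (303,86), the catches are at (278,80) and (336,82), and the near fitted handle is at (307,158). I'll measure the bay from this cloud.

```bash
python3 - <<'E'
from h import *
f=np.load("pics/w3.npz");P=f["P"];im=f["image"].astype(int);dep=f["depth"]>0
c=np.array([.5577,.140]);a=np.radians(97);ey=np.array([np.cos(a),np.sin(a)]);ex=np.array([ey[1],-ey[0]])
q=P[...,:2]-c;X=q@ex*1000;Y=q@ey*1000;Z=P[...,2]*1000
reg=dep&(abs(X)<40)&(abs(Y)<45)
# height map, 3mm cells
print("rows Y, cols X -36..36")
for y in range(42,-45,-4):
    print(f"{y:4d}",*[ (lambda m:f"{np.median(Z[m]):4.0f}" if m.sum() else "   .")(reg&(abs(X-x)<1.5)&(abs(Y-y)<2)) for x in range(-36,37,3)])
fl=reg&(abs(Z-9)<4)&(abs(X)<18)&(abs(Y)<28)
g=im.max(-1);print("floor n",fl.sum(),np.median(Z[fl]))
s=fl&(g<70);print("slot",s.sum(),X[s].mean(),Y[s].mean(),rect(P[s]))
floor=reg&(Z>4)&(Z<13)&(abs(X)<32)&(abs(Y)<40);print("floor X",np.percentile(X[floor],[.5,2,98,99.5]),"Y",np.percentile(Y[floor],[.5,2,98,99.5]))
t=reg&(Z>64.5)&(Z<75)&(abs(Y)<15)
for sgn in(-1,1):
    m=t&(X*sgn>15);print("catch",m.sum(),X[m].min(),X[m].max(),Y[m].mean(),Y[m].min(),Y[m].max(),np.median(Z[m])) if m.sum() else 0
E
```

```text
rows Y, cols X -36..36
  42    4    5    5    5   40   57   64   63   64   64   64   63   63   63   63   63   64   63   63   58   58    .    6    5    4
  38    4    5    4    .   57   58   58   58   58   58   58   58   58   59   58   58   58   58   58   58   59    .    .    .    .
  34    4    5    5   58   55   43   41   41   44   39   39   42   43   40   41   38   39   39   43   39   53   59    .    .    .
  30    5    4    4   58   54    8    8    8    8    8    8    8    8    7    7    8    8    8    7   22   53   58    .    .    .
  26    5    4    5   58   53    8    8    7    8    8    8    8    7    7    8    8    8    8    8   24   54   58   56    .    .
  22    5    5    5   58   55    8    7    7    8    8    7    8    8    7    8    7    7    8    7   26   54   58    .    .    .
  18    5    5    4   57   52    8    8    8    8    8    7    8    8    7    8    7    8    8    8   21   54   58    4    4    4
  14    4    .    .   58   51    7    8    8    8    8    9    9    9    9    8    8    8    8    7   16   46   56    5    .    .
  10    4   70   67   64   64    7   
[... 1589 characters left out ...]
 58   58   57   58   58   58   58   58   58    .    .    4    4
 -42    4    5    4    5    7   59   64   63   63   63   63   64   63   65   64   63   64   64   63   59   58    .    .    5    5
floor n 1652 7.81215434452659
slot 205 0.35945364480900327 -0.40833869942994505 (array([558. , 139.5]), array([ 9.1, 26.8]), np.float32(96.3))
floor X [-31.71676708 -30.27853375  25.76251066  27.73336583] Y [-37.89867043 -32.91821489  33.07984316  33.87992142]
catch 190 -34.629081588141226 -22.389870508020334 -0.24679797586674712 -9.113487670904428 8.829016340346241 67.19871237328634
catch 207 22.02435167365246 34.69045204039637 0.1616351021692612 -8.623856981304925 8.951245561175696 67.22286587731385
```

```bash
python3 - <<'E'
from h import *
f=np.load("pics/w3.npz");P=f["P"];T=f["T"];q=(P-T[:3,3])@T[:3,:3]*1000
m=(f["depth"]>0)&(q[...,2]>0)&(q[...,2]<115)&(abs(q[...,1])<50)&(abs(q[...,0])<50)
q=q[m]
for z in range(2,106,4):
    s=q[abs(q[:,2]-z)<2]
    if len(s)>5: print(z,len(s),"y",np.percentile(s[:,1],[1,50,99]).round(1),"x",np.percentile(s[:,0],[1,50,99]).round(1))
s=q[(q[:,2]>42)&(q[:,2]<95)&(q[:,0]>25)];print("side face yaw,tilt fit x=a+b*y+c*z",np.linalg.lstsq(np.c_[np.ones(len(s)),s[:,1:]],s[:,0],rcond=None)[0])
E
```

```text
2 2713 y [-15.6   0.1  16.3] x [-26.5   5.6  27.1]
6 317 y [-18.3   1.4  18.8] x [-15.6  12.   27.7]
10 275 y [-18.3   0.   18.9] x [ 7.5 11.8 27.8]
14 264 y [-18.1  -0.2  18.4] x [ 7.5 12.  27.8]
18 198 y [-16.9  -0.2  17.9] x [ 7.5 12.1 27.7]
22 94 y [-10.9   0.5  11.4] x [11.5 27.4 27.8]
26 350 y [-19.5  -2.1  19.6] x [19.3 21.9 27.8]
30 1609 y [-20.3  -4.8  20.2] x [ 2.2 23.6 31.4]
34 885 y [-20.8   5.9  20.9] x [ 1.5 17.6 31.9]
38 570 y [-19.5  -0.3  19.9] x [31.2 33.1 35.8]
42 502 y [-19.6   0.3  19.6] x [33.5 36.5 38.1]
50 142 y [-25.6 -23.6  25.2] x [-8.3  0.9  7.8]
54 11 y [-25.4 -23.8  25.1] x [-8.6  7.2  7.7]
70 66 y [-20.   -1.   19.3] x [31.5 31.8 32.1]
74 102 y [-20.1  -0.7  19.2] x [31.5 31.8 32.2]
78 105 y [-19.9  -0.7  19.9] x [31.4 31.8 32.9]
82 383 y [-20.1  -0.8  19.4] x [31.8 34.  37. ]
86 222 y [-19.8   1.   19.6] x [34.7 37.1 38.2]
side face yaw,tilt fit x=a+b*y+c*z [ 3.83272553e+01 -1.33138872e-05 -4.95280998e-02]
```

```bash
python3 - <<'E'
from h import *
T=state();totool(T,[.5578,.1403,.2517])
E
```

```text
t 5.85 pos [544.4  31.5 251.7] xaxis deg 98.71 z [ 2.0e-04 -9.4e-03 -1.0e+00] F [-0.5  0.  -3.2] M [ 0.01 -0.    0.03] gap 10.8
delta in tool, share: [ 0.2638  0.0743 -0.0026]
```

```bash
python3 -m crank '[{"delta_pos":[0.088,0.025,0],"roll":0.0097,"fingers":-1},{"delta_pos":[0.088,0.025,0],"roll":0,"fingers":-1},{"delta_pos":[0.088,0.025,0],"roll":0,"fingers":-1},{"delta_pos":[0,0,0],"roll":0,"fingers":-1},{"delta_pos":[0,0,0],"roll":0,"fingers":-1},{"delta_pos":[0,0,0],"roll":0,"fingers":-1}]'
python3 - <<'E'
from h import *
T=state();totool(T,[.5578,.1403,.18])
E
```

```text
time: 6.45
tool_pos: [0.5623, 0.136, 0.2508]
orientation: [0.668, 0.744, -0.004, 0.004]
contact_force: [0.2, -1.1, -4.4]
finger_gap: 0.0106
t 6.45 pos [562.3 136.  250.8] xaxis deg 96.1 z [ 6.000e-04 -1.170e-02 -9.999e-01] F [ 0.2 -1.1 -4.4] M [-0.06  0.02 -0.03] gap 10.6
delta in tool, share: [ 0.0139 -0.0098  0.1767]
```

```bash
python3 -m crank '[{"delta_pos":[0.013,-0.0098,0.07],"roll":-0.0045,"fingers":-1},{"delta_pos":[0,0,0.07],"roll":0,"fingers":-1},{"delta_pos":[0,0,0.02],"roll":0,"fingers":-1},{"delta_pos":[0,0,0],"roll":0,"fingers":-1},{"delta_pos":[0,0,0],"roll":0,"fingers":-1},{"delta_pos":[0,0,0],"roll":0,"fingers":-1}]'
python3 - <<'E'
from h import *
T=state();totool(T,[.5578,.1403,.17])
d=get_image("wrist");cv2.imwrite("pics/w4.png",d["image"][...,::-1]);np.savez("pics/w4.npz",T=T,P=cloud(d,T@d["tool_from_camera"]),**d)
d=get_image("side");cv2.imwrite("pics/s4.png",cv2.resize(d["image"][100:240,140:340,::-1],None,fx=3,fy=3))
E
```

```text
time: 7.05
tool_pos: [0.5598, 0.1342, 0.1884]
orientation: [0.666, 0.746, -0.003, 0.006]
contact_force: [-1.0, -0.6, -3.0]
finger_gap: 0.0108
t 7.05 pos [559.8 134.2 188.4] xaxis deg 96.45 z [ 0.0046 -0.0116 -0.9999] F [-1.  -0.6 -3. ] M [0.03 0.04 0.01] gap 10.8
delta in tool, share: [ 0.0162 -0.0033  0.0459]
```

View pics/w4.png

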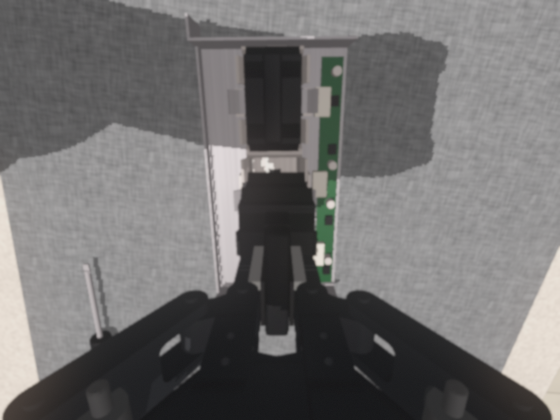

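View pics/s4.png

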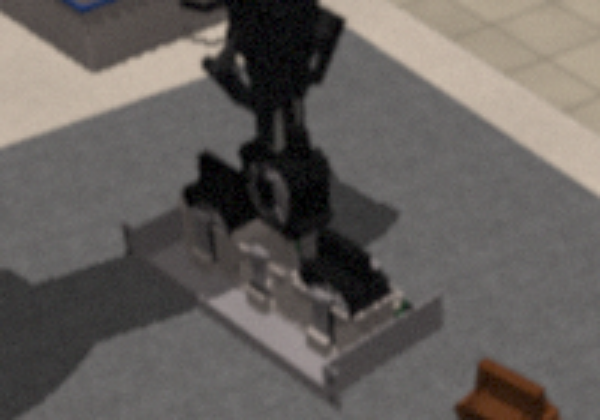

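Both views show the fan hanging over the middle bay, between the fitted fans, a few mm short along y. I'll check it against the far fitted fan and the visible rims.

```bash
python3 - <<'E'
from h import *
f=np.load("pics/w4.npz");P=f["P"];T=f["T"];dep=f["depth"]>0
q=(P-T[:3,3])@T[:3,:3]*1000
m=(dep&(P[...,2]>.095)&(P[...,2]<.108)&(P[...,1]>.17)&(P[...,1]<.26)).astype(np.uint8)
k,L,S,C=cv2.connectedComponentsWithStats(m);i=1+S[1:,4].argmax();c,s,a=rect(P[L==i]);print("far handle",c,s,a)
r=np.radians(a);ey=np.array([np.cos(r),np.sin(r)]);b=c-79*ey;print("bay from it",b)
held=dep&(q[...,2]>25)&(q[...,2]<110)&(abs(q[...,0])<50)&(abs(q[...,1])<30)&(P[...,2]>.09)
h=q[held];
for z in(34,50,72,78):
    s=h[abs(h[:,2]-z)<2];print(z,len(s),np.percentile(s[:,1],[1,99]).round(1),np.percentile(s[:,0],[1,50,99]).round(1))
ex=np.array([ey[1],-ey[0]]);g=P[...,:2]*1000-b;X=g@ex;Y=g@ey;Z=P[...,2]*1000
t=dep&(abs(Z-68)<3.5)&(abs(X)>20)&(abs(X)<36)&(abs(Y)<25)
for sg in(-1,1):
    w=t&(X*sg>0);print("catch",w.sum(),X[w].min().round(1),X[w].max().round(1),Y[w].min().round(1),Y[w].max().round(1)) if w.sum() else 0
w=dep&(Z>52)&(Z<60)&(Y>20)&(Y<45);print("rim y",np.percentile(Y[w],[1,50,99]).round(1),"x",np.percentile(X[w],[1,99]).round(1))
M=T[:3,:3]@np.array([-.3,-.1,66]);print("fan centre (tool+tilt)",T[:2,3]*1000+M[:2])
E
```

```text
far handle [547.8 218.3] [12. 56.] 96.9
bay from it [557.29081421 139.87217407]
34 909 [-20.8  20.8] [ 1.1 25.1 31.9]
50 141 [-25.6  25.1] [-8.2  1.1  8. ]
72 106 [-20.   19.7] [31.4 31.7 32.1]
78 113 [-20.5  19.8] [31.4 31.9 33. ]
catch 124 -34.2 -28.2 -8.9 9.2
catch 37 32.2 34.9 -1.7 9.2
rim y [20.7 35.9 43.9] x [-27.8  28.5]
fan centre (tool+tilt) [560.01059836 133.1580484 ]
```

```bash
python3 -m crank '[{"delta_pos":[0.0175,-0.004,0],"roll":-0.0025,"fingers":-1},{"delta_pos":[0,0,0.02],"roll":0,"fingers":-1},{"delta_pos":[0,0,0.02],"roll":0,"fingers":-1},{"delta_pos":[0,0,0],"roll":0,"fingers":-1},{"delta_pos":[0,0,0],"roll":0,"fingers":-1}]'
cat >> h.py <<'E'
def fan(b=(557.6,140.0),a=96.9):
    T=state();c=T[:3,3]*1000+T[:3,:3]@np.array([-.3,-.1,66])
    d=np.array([*b,c[2]])-c;print("bottom z~",(c[2]-33).round(1),"fan err tool mm",(T[:3,:3].T@d).round(2),"share",(T[:3,:3].T@d/400).round(4))
E
python3 -c "
from h import *
fan()"
```

```text
time: 7.65
tool_pos: [0.5575, 0.1423, 0.1717]
orientation: [0.663, 0.749, -0.002, 0.006]
contact_force: [-0.5, 0.0, -2.8]
finger_gap: 0.0107
t 7.65 pos [557.5 142.3 171.7] xaxis deg 97.01 z [ 0.006  -0.0107 -0.9999] F [-0.5  0.  -2.8] M [ 0.04 -0.03  0.02] gap 10.7
bottom z~ 72.7 fan err tool mm [-1.26 -0.37  0.01] share [-0.0031 -0.0009  0.    ]
```

```bash
python3 -m crank '[{"delta_pos":[-0.003,-0.001,0.01],"roll":0,"fingers":-1},{"delta_pos":[0,0,0.015],"roll":0,"fingers":-1},{"delta_pos":[0,0,0.015],"roll":0,"fingers":-1},{"delta_pos":[0,0,0],"roll":0,"fingers":-1}]'
python3 -c "
from h import *
fan()"
```

```text
time: 8.05
tool_pos: [0.5573, 0.1405, 0.1542]
orientation: [0.663, 0.749, -0.002, 0.006]
contact_force: [-0.7, -0.1, -3.3]
finger_gap: 0.0112
t 8.05 pos [557.3 140.5 154.2] xaxis deg 96.99 z [ 0.0058 -0.0109 -0.9999] F [-0.7 -0.1 -3.3] M [ 0.02  0.   -0.03] gap 11.2
bottom z~ 55.2 fan err tool mm [ 0.5   0.06 -0.01] share [ 0.0013  0.0001 -0.    ]
```

Inside the mouth with no contact so far. I'll keep going down in small steps.

```bash
python3 -m crank '[{"delta_pos":[0.001,0,0.012],"roll":0,"fingers":-1},{"delta_pos":[0,0,0.012],"roll":0,"fingers":-1},{"delta_pos":[0,0,0.01],"roll":0,"fingers":-1},{"delta_pos":[0,0,0],"roll":0,"fingers":-1}]'
python3 -c "
from h import *
fan()"
```

```text
time: 8.45
tool_pos: [0.5574, 0.1408, 0.1393]
orientation: [0.663, 0.749, -0.002, 0.006]
contact_force: [0.5, 0.9, -3.8]
finger_gap: 0.0109
t 8.45 pos [557.4 140.8 139.3] xaxis deg 96.98 z [ 0.0057 -0.0109 -0.9999] F [ 0.5  0.9 -3.8] M [0.04 0.06 0.03] gap 10.9
bottom z~ 40.3 fan err tool mm [ 0.27 -0.04 -0.  ] share [ 0.0007 -0.0001 -0.    ]
```

```bash
python3 -m crank '[{"delta_pos":[0,0,0.01],"roll":0,"fingers":-1},{"delta_pos":[0,0,0.01],"roll":0,"fingers":-1},{"delta_pos":[0,0,0.008],"roll":0,"fingers":-1},{"delta_pos":[0,0,0],"roll":0,"fingers":-1}]'
python3 -c "
from h import *
fan()"
```

```text
time: 8.85
tool_pos: [0.5575, 0.1407, 0.1272]
orientation: [0.663, 0.749, -0.002, 0.006]
contact_force: [0.8, -0.1, -4.1]
finger_gap: 0.0107
t 8.85 pos [557.5 140.7 127.2] xaxis deg 96.99 z [ 0.0059 -0.0109 -0.9999] F [ 0.8 -0.1 -4.1] M [0.02 0.08 0.  ] gap 10.7
bottom z~ 28.2 fan err tool mm [ 0.37 -0.21 -0.01] share [ 0.0009 -0.0005 -0.    ]
```

```bash
for i in 1; do python3 -m crank '[{"delta_pos":[0,0,0.005],"roll":0,"fingers":-1},{"delta_pos":[0,0,0.005],"roll":0,"fingers":-1}]'; python3 -m crank '[{"delta_pos":[0,0,0.005],"roll":0,"fingers":-1},{"delta_pos":[0,0,0.005],"roll":0,"fingers":-1}]'; done
python3 -c "
from h import *
fan()"
```

```text
time: 9.05
tool_pos: [0.5579, 0.1407, 0.1233]
orientation: [0.663, 0.749, -0.002, 0.006]
contact_force: [-0.9, -0.1, 2.5]
finger_gap: 0.0109
time: 9.25
tool_pos: [0.5584, 0.1408, 0.1198]
orientation: [0.663, 0.749, -0.001, 0.006]
contact_force: [-1.0, -0.3, 3.5]
finger_gap: 0.0109
t 9.25 pos [558.4 140.8 119.8] xaxis deg 96.99 z [ 0.0079 -0.0101 -0.9999] F [-1.  -0.3  3.5] M [-0.05  0.32 -0.01] gap 10.9
bottom z~ 20.8 fan err tool mm [ 0.35 -1.24 -0.01] share [ 0.0009 -0.0031 -0.    ]
```

```bash
python3 -m crank '[{"delta_pos":[0,-0.002,0.005],"roll":0,"fingers":-1},{"delta_pos":[0,0,0.005],"roll":0,"fingers":-1}]'; python3 -m crank '[{"delta_pos":[0,0,0.005],"roll":0,"fingers":-1},{"delta_pos":[0,0,0.005],"roll":0,"fingers":-1}]'
python3 -c "
from h import *
fan()"
```

```text
time: 9.45
tool_pos: [0.5581, 0.1407, 0.116]
orientation: [0.663, 0.749, -0.001, 0.007]
contact_force: [-1.1, -0.3, 6.2]
finger_gap: 0.0111
time: 9.65
tool_pos: [0.5582, 0.1407, 0.1119]
orientation: [0.663, 0.749, -0.0, 0.007]
contact_force: [-1.1, -0.1, 3.5]
finger_gap: 0.011
t 9.65 pos [558.2 140.7 111.9] xaxis deg 96.98 z [ 0.0095 -0.0094 -0.9999] F [-1.1 -0.1  3.5] M [-0.04  0.3   0.02] gap 11.0
bottom z~ 12.9 fan err tool mm [ 0.38 -1.12 -0.01] share [ 0.0009 -0.0028 -0.    ]
```

```bash
python3 -m crank '[{"delta_pos":[0,-0.001,0.004],"roll":0,"fingers":-1}]'; python3 -m crank '[{"delta_pos":[0,0,0.003],"roll":0,"fingers":-1}]';python3 -m crank '[{"delta_pos":[0,0,0.003],"roll":0,"fingers":-1}]'
python3 -c "
from h import *
fan()"
```

```text
time: 9.75
tool_pos: [0.5577, 0.1407, 0.11]
orientation: [0.663, 0.749, -0.0, 0.007]
contact_force: [-0.1, -0.3, 1.3]
finger_gap: 0.0107
time: 9.85
tool_pos: [0.5575, 0.1406, 0.1084]
orientation: [0.663, 0.749, -0.001, 0.007]
contact_force: [-0.0, 0.5, -3.7]
finger_gap: 0.0107
time: 9.95
tool_pos: [0.5573, 0.1405, 0.1068]
orientation: [0.663, 0.749, -0.001, 0.006]
contact_force: [0.4, -0.3, -3.2]
finger_gap: 0.0111
t 9.95 pos [557.3 140.5 106.8] xaxis deg 96.98 z [ 0.0083 -0.0099 -0.9999] F [ 0.4 -0.3 -3.2] M [ 0.07  0.02 -0.03] gap 11.1
bottom z~ 7.8 fan err tool mm [ 0.5  -0.1  -0.01] share [ 0.0012 -0.0002 -0.    ]
```

Both catches seem to have snapped: the force fell back to the hanging weight. Next I'll press gently until the floor pushes back.

```bash
python3 -m crank '[{"delta_pos":[0,0,0.003],"roll":0,"fingers":-1}]'; python3 -m crank '[{"delta_pos":[0,0,0.002],"roll":0,"fingers":-1}]';python3 -m crank '[{"delta_pos":[0,0,0.002],"roll":0,"fingers":-1}]'
python3 -c "
from h import *
fan()"
```

```text
time: 10.05
tool_pos: [0.5573, 0.1402, 0.1055]
orientation: [0.663, 0.749, -0.001, 0.006]
contact_force: [-4.7, -6.8, 27.2]
finger_gap: 0.0107
time: 10.15
tool_pos: [0.5579, 0.1402, 0.1056]
orientation: [0.663, 0.749, -0.001, 0.007]
contact_force: [-8.0, -1.5, 28.8]
finger_gap: 0.0109
time: 10.25
tool_pos: [0.5582, 0.1402, 0.1057]
orientation: [0.663, 0.749, -0.0, 0.007]
contact_force: [-7.7, -0.8, 18.5]
finger_gap: 0.0109
t 10.25 pos [558.2 140.2 105.7] xaxis deg 96.95 z [ 0.0099 -0.0092 -0.9999] F [-7.7 -0.8 18.5] M [-0.16  1.68 -0.01] gap 10.9
bottom z~ 6.7 fan err tool mm [ 0.88 -1.08 -0.02] share [ 0.0022 -0.0027 -0.    ]
```

Firm floor contact, home with TCP at about 105.6 mm. I'll ease off and take up the slack upwards in small single rows.

```bash
python3 -m crank '[{"delta_pos":[0,-0.0015,-0.0008],"roll":0,"fingers":-1}]'; python3 -m crank '[{"delta_pos":[0,-0.001,-0.001],"roll":0,"fingers":-1}]'; python3 -m crank '[{"delta_pos":[0,0,-0.001],"roll":0,"fingers":-1}]'; python3 -m crank '[{"delta_pos":[0,0,-0.001],"roll":0,"fingers":-1}]'
python3 -c "
from h import *
fan()"
```

```text
time: 10.35
tool_pos: [0.5577, 0.1401, 0.1063]
orientation: [0.663, 0.749, -0.0, 0.007]
contact_force: [-0.1, 0.1, -2.8]
finger_gap: 0.0108
time: 10.45
tool_pos: [0.5572, 0.14, 0.1065]
orientation: [0.663, 0.749, -0.0, 0.007]
contact_force: [-0.3, -0.5, -3.6]
finger_gap: 0.0107
time: 10.55
tool_pos: [0.557, 0.14, 0.1068]
orientation: [0.663, 0.749, -0.0, 0.007]
contact_force: [0.4, -0.1, -4.4]
finger_gap: 0.0108
time: 10.65
tool_pos: [0.5569, 0.14, 0.107]
orientation: [0.663, 0.749, -0.0, 0.007]
contact_force: [0.1, -0.1, -3.5]
finger_gap: 0.0109
t 10.65 pos [556.9 140.  107. ] xaxis deg 96.95 z [ 0.0094 -0.0094 -0.9999] F [ 0.1 -0.1 -3.5] M [-0.01  0.05  0.01] gap 10.9
bottom z~ 8.0 fan err tool mm [ 0.94  0.3  -0.01] share [ 0.0024  0.0007 -0.    ]
```

```bash
python3 -m crank '[{"delta_pos":[0,0,-0.001],"roll":0,"fingers":-1},{"delta_pos":[0,0,-0.001],"roll":0,"fingers":-1}]'; python3 -m crank '[{"delta_pos":[0,0,-0.001],"roll":0,"fingers":-1},{"delta_pos":[0,0,-0.001],"roll":0,"fingers":-1}]'; python3 -m crank '[{"delta_pos":[0,0,-0.001],"roll":0,"fingers":-1}]'; python3 -m crank '[{"delta_pos":[0,0,-0.001],"roll":0,"fingers":-1}]'; python3 -m crank '[{"delta_pos":[0,0,-0.001],"roll":0,"fingers":-1}]'; python3 -m crank '[{"delta_pos":[0,0,-0.001],"roll":0,"fingers":-1}]'
```

```text
time: 10.85
tool_pos: [0.5567, 0.14, 0.1075]
orientation: [0.663, 0.749, -0.001, 0.007]
contact_force: [0.8, 0.0, -2.8]
finger_gap: 0.0109
time: 11.05
tool_pos: [0.5567, 0.14, 0.1083]
orientation: [0.663, 0.749, -0.001, 0.006]
contact_force: [-0.0, -0.6, -3.7]
finger_gap: 0.0107
time: 11.15
tool_pos: [0.5567, 0.14, 0.1087]
orientation: [0.663, 0.749, -0.001, 0.007]
contact_force: [-0.8, -0.3, -3.3]
finger_gap: 0.011
time: 11.25
tool_pos: [0.5567, 0.14, 0.1092]
orientation: [0.663, 0.749, -0.001, 0.006]
contact_force: [-0.0, -0.1, -4.0]
finger_gap: 0.011
time: 11.35
tool_pos: [0.5565, 0.14, 0.1095]
orientation: [0.663, 0.749, -0.001, 0.006]
contact_force: [0.9, 0.1, -9.3]
finger_gap: 0.0109
time: 11.45
tool_pos: [0.5564, 0.1399, 0.1096]
orientation: [0.663, 0.749, -0.001, 0.006]
contact_force: [2.3, 1.2, -11.4]
finger_gap: 0.0109
```

The catches engage about 3.7 mm above the floor (−9 N, then −11 N). I'll hold this pull near 12–13 N for over a second.

```bash
python3 -m crank '[{"delta_pos":[0,0,-0.001],"roll":0,"fingers":-1}]';python3 -m crank '[{"delta_pos":[0,0,-0.001],"roll":0,"fingers":-1}]'; python3 -m crank '[{"delta_pos":[0,0,-0.001],"roll":0,"fingers":-1}]'
```

```text
time: 11.55
tool_pos: [0.5562, 0.1399, 0.1097]
orientation: [0.663, 0.749, -0.001, 0.006]
contact_force: [2.8, 0.5, -14.0]
finger_gap: 0.0108
time: 11.65
tool_pos: [0.5562, 0.1399, 0.1098]
orientation: [0.663, 0.749, -0.001, 0.006]
contact_force: [3.5, 0.2, -16.4]
finger_gap: 0.0106
time: 11.75
tool_pos: [0.5561, 0.1399, 0.1099]
orientation: [0.663, 0.749, -0.001, 0.006]
contact_force: [4.1, 0.3, -17.6]
finger_gap: 0.0109
```

```bash
python3 -m crank '[{"delta_pos":[0,0.0005,-0.0004],"roll":0,"fingers":-1}]';python3 -m crank '[{"delta_pos":[0,0.0005,-0.0004],"roll":0,"fingers":-1}]'
```

```text
time: 11.85
tool_pos: [0.5562, 0.1399, 0.1099]
orientation: [0.663, 0.749, -0.002, 0.006]
contact_force: [3.6, 1.2, -16.0]
finger_gap: 0.0107
time: 11.95
tool_pos: [0.5563, 0.1399, 0.1099]
orientation: [0.663, 0.749, -0.002, 0.006]
contact_force: [2.8, 0.2, -16.5]
finger_gap: 0.0108
```

```bash
python3 -m crank '[{"delta_pos":[0,0.0003,-0.0001],"roll":0,"fingers":-1}]';python3 -m crank '[{"delta_pos":[0,0.0003,-0.0001],"roll":0,"fingers":-1}]'
```

```text
time: 12.05
tool_pos: [0.5563, 0.1399, 0.1098]
orientation: [0.663, 0.749, -0.002, 0.006]
contact_force: [2.4, 0.3, -15.4]
finger_gap: 0.0109
time: 12.15
tool_pos: [0.5564, 0.1399, 0.1098]
orientation: [0.663, 0.749, -0.002, 0.006]
contact_force: [2.4, -0.6, -13.9]
finger_gap: 0.0107
```

```bash
python3 -m crank '[{"delta_pos":[0,0.0002,-0.0003],"roll":0,"fingers":-1}]';python3 -m crank '[{"delta_pos":[0,0.0002,-0.0003],"roll":0,"fingers":-1}]';python3 -m crank '[{"delta_pos":[0,0.0002,-0.0003],"roll":0,"fingers":-1}]';python3 -m crank '[{"delta_pos":[0,0.0002,-0.0003],"roll":0,"fingers":-1}]'
```

```text
time: 12.25
tool_pos: [0.5564, 0.1399, 0.1099]
orientation: [0.663, 0.749, -0.002, 0.006]
contact_force: [2.8, 0.2, -16.6]
finger_gap: 0.0109
time: 12.35
tool_pos: [0.5563, 0.1399, 0.11]
orientation: [0.663, 0.749, -0.002, 0.006]
contact_force: [3.1, 1.1, -17.2]
finger_gap: 0.0106
time: 12.45
tool_pos: [0.5563, 0.1399, 0.11]
orientation: [0.663, 0.749, -0.002, 0.006]
contact_force: [3.3, 1.2, -17.3]
finger_gap: 0.0107
time: 12.55
tool_pos: [0.5563, 0.1399, 0.11]
orientation: [0.663, 0.749, -0.002, 0.006]
contact_force: [2.8, -0.2, -18.1]
finger_gap: 0.0104
```

```bash
python3 -m crank '[{"delta_pos":[0,0.0002,0.0002],"roll":0,"fingers":-1}]';python3 -m crank '[{"delta_pos":[0,0.0002,0],"roll":0,"fingers":-1}]';python3 -m crank '[{"delta_pos":[0,0.0002,0],"roll":0,"fingers":-1}]'
```

```text
time: 12.65
tool_pos: [0.5564, 0.1399, 0.1099]
orientation: [0.663, 0.749, -0.002, 0.006]
contact_force: [1.6, 0.2, -14.9]
finger_gap: 0.0108
time: 12.75
tool_pos: [0.5565, 0.1399, 0.1099]
orientation: [0.663, 0.749, -0.002, 0.006]
contact_force: [2.0, -0.8, -15.7]
finger_gap: 0.0105
time: 12.85
tool_pos: [0.5565, 0.1399, 0.1099]
orientation: [0.663, 0.749, -0.002, 0.006]
contact_force: [2.4, 1.2, -15.4]
finger_gap: 0.0108
```

```bash
python3 -m crank '[{"delta_pos":[0,0.0002,0.0002],"roll":0,"fingers":-1}]';python3 -m crank '[{"delta_pos":[0,0,0],"roll":0,"fingers":-1}]';python3 -m crank '[{"delta_pos":[0,0,0],"roll":0,"fingers":-1},{"delta_pos":[0,0,0],"roll":0,"fingers":-1}]'; python3 -m crank '[{"delta_pos":[0,0,0],"roll":0,"fingers":-1},{"delta_pos":[0,0,0],"roll":0,"fingers":-1}]'
```

```text
time: 12.95
tool_pos: [0.5565, 0.1399, 0.1098]
orientation: [0.663, 0.749, -0.002, 0.006]
contact_force: [0.9, 0.3, -14.7]
finger_gap: 0.0105
time: 13.05
tool_pos: [0.5565, 0.1399, 0.1098]
orientation: [0.663, 0.749, -0.002, 0.006]
contact_force: [2.0, 0.6, -16.0]
finger_gap: 0.0105
time: 13.25
tool_pos: [0.5565, 0.1399, 0.1099]
orientation: [0.663, 0.749, -0.002, 0.006]
contact_force: [1.1, -0.2, -16.2]
finger_gap: 0.0111
time: 13.45
tool_pos: [0.5565, 0.1399, 0.1099]
orientation: [0.663, 0.749, -0.002, 0.006]
contact_force: [2.1, 0.3, -16.4]
finger_gap: 0.0109
```

```bash
python3 -m crank '[{"delta_pos":[0,0,0.0003],"roll":0,"fingers":-1},{"delta_pos":[0,0,0.0003],"roll":0,"fingers":-1}]'; python3 -m crank '[{"delta_pos":[0,0,0.0002],"roll":0,"fingers":-1}]';  python3 -m crank '[{"delta_pos":[0,0,0.0001],"roll":0,"fingers":-1}]'
```

```text
time: 13.65
tool_pos: [0.5565, 0.1399, 0.1097]
orientation: [0.663, 0.749, -0.002, 0.006]
contact_force: [1.5, -0.3, -13.9]
finger_gap: 0.0107
time: 13.75
tool_pos: [0.5566, 0.1399, 0.1097]
orientation: [0.663, 0.749, -0.002, 0.006]
contact_force: [1.0, 0.4, -13.5]
finger_gap: 0.011
time: 13.85
tool_pos: [0.5566, 0.14, 0.1097]
orientation: [0.663, 0.749, -0.002, 0.006]
contact_force: [0.9, -0.8, -13.6]
finger_gap: 0.0107
```

```bash
python3 -m crank '[{"delta_pos":[0,0,0.0001],"roll":0,"fingers":-1},{"delta_pos":[0,0,0.0002],"roll":0,"fingers":-1},{"delta_pos":[0,0,0.0001],"roll":0,"fingers":-1}]'; python3 -m crank '[{"delta_pos":[0,0,0.0001],"roll":0,"fingers":-1},{"delta_pos":[0,0,0.0001],"roll":0,"fingers":-1},{"delta_pos":[0,0,0.0001],"roll":0,"fingers":-1}]'; python3 -m crank '[{"delta_pos":[0,0,0.0001],"roll":0,"fingers":-1},{"delta_pos":[0,0,0.0001],"roll":0,"fingers":-1},{"delta_pos":[0,0,0.0001],"roll":0,"fingers":-1}]';python3 -m crank '[{"delta_pos":[0,0,0.0001],"roll":0,"fingers":-1},{"delta_pos":[0,0,0.0001],"roll":0,"fingers":-1},{"delta_pos":[0,0,0.0001],"roll":0,"fingers":-1}]'
```

```text
time: 14.15
tool_pos: [0.5566, 0.14, 0.1097]
orientation: [0.663, 0.749, -0.002, 0.006]
contact_force: [1.0, -0.4, -12.6]
finger_gap: 0.0108
time: 14.45
tool_pos: [0.5566, 0.1399, 0.1096]
orientation: [0.663, 0.749, -0.002, 0.006]
contact_force: [0.3, -0.7, -11.6]
finger_gap: 0.0105
time: 14.75
tool_pos: [0.5567, 0.14, 0.1096]
orientation: [0.663, 0.749, -0.002, 0.006]
contact_force: [-0.0, -0.2, -11.7]
finger_gap: 0.0104
time: 15.05
tool_pos: [0.5567, 0.14, 0.1096]
orientation: [0.663, 0.749, -0.002, 0.006]
contact_force: [0.4, 1.0, -9.7]
finger_gap: 0.0109
```

Held for over 2.5 s at 12.6 to 18 N, with no creep past the catch. Now I'll ease back down to the floor.

```bash
python3 -m crank '[{"delta_pos":[0,0,0.001],"roll":0,"fingers":-1},{"delta_pos":[0,0,0.002],"roll":0,"fingers":-1},{"delta_pos":[0,0,0.002],"roll":0,"fingers":-1}]'; python3 -m crank '[{"delta_pos":[0,0,0.0015],"roll":0,"fingers":-1}]'; python3 -m crank '[{"delta_pos":[0,0,0.0015],"roll":0,"fingers":-1}]'; python3 -m crank '[{"delta_pos":[0,0,0.001],"roll":0,"fingers":-1}]'
```

```text
time: 15.35
tool_pos: [0.5574, 0.1401, 0.1084]
orientation: [0.663, 0.749, -0.001, 0.006]
contact_force: [-0.5, -1.0, -3.4]
finger_gap: 0.0105
time: 15.45
tool_pos: [0.5577, 0.1401, 0.108]
orientation: [0.663, 0.749, -0.001, 0.006]
contact_force: [-0.9, -0.1, -3.4]
finger_gap: 0.0108
time: 15.55
tool_pos: [0.5579, 0.1401, 0.1076]
orientation: [0.663, 0.749, -0.001, 0.006]
contact_force: [0.3, -0.3, -3.7]
finger_gap: 0.0107
time: 15.65
tool_pos: [0.558, 0.1401, 0.1072]
orientation: [0.663, 0.749, -0.001, 0.006]
contact_force: [-0.4, 0.9, -4.1]
finger_gap: 0.011
```

```bash
python3 -m crank '[{"delta_pos":[0,-0.0005,0.001],"roll":0,"fingers":-1},{"delta_pos":[0,-0.0005,0.001],"roll":0,"fingers":-1}]'; python3 -m crank '[{"delta_pos":[0,0,0.001],"roll":0,"fingers":-1}]'; python3 -m crank '[{"delta_pos":[0,0,0.001],"roll":0,"fingers":-1}]'; python3 -m crank '[{"delta_pos":[0,0,0.0008],"roll":0,"fingers":-1}]'; python3 -m crank '[{"delta_pos":[0,0,0.0006],"roll":0,"fingers":-1}]'
```

```text
time: 15.85
tool_pos: [0.5577, 0.1401, 0.1064]
orientation: [0.663, 0.749, -0.001, 0.007]
contact_force: [0.6, -0.2, -3.5]
finger_gap: 0.0111
time: 15.95
tool_pos: [0.5577, 0.1401, 0.106]
orientation: [0.663, 0.749, -0.001, 0.007]
contact_force: [0.3, -0.1, -3.6]
finger_gap: 0.0103
time: 16.05
tool_pos: [0.5578, 0.14, 0.1057]
orientation: [0.663, 0.749, -0.001, 0.007]
contact_force: [-0.4, -1.8, 4.4]
finger_gap: 0.0109
time: 16.15
tool_pos: [0.558, 0.1398, 0.1056]
orientation: [0.663, 0.749, -0.0, 0.007]
contact_force: [-2.4, -1.8, 6.9]
finger_gap: 0.0107
time: 16.25
tool_pos: [0.5581, 0.1398, 0.1057]
orientation: [0.663, 0.749, -0.0, 0.007]
contact_force: [-3.5, -1.2, 3.9]
finger_gap: 0.0107
```

```bash
python3 -m crank '[{"delta_pos":[0,0,0],"roll":0,"fingers":0},{"delta_pos":[0,0,0],"roll":0,"fingers":0},{"delta_pos":[0,0,0],"roll":0,"fingers":0},{"delta_pos":[0,0,0],"roll":0,"fingers":0},{"delta_pos":[0,0,0],"roll":0,"fingers":0}]'; python3 -m crank '[{"delta_pos":[0,0,-0.03],"roll":0,"fingers":0},{"delta_pos":[0,0,-0.06],"roll":0,"fingers":0},{"delta_pos":[0,0,-0.1],"roll":0,"fingers":0},{"delta_pos":[-0.05,0,-0.1],"roll":0,"fingers":0},{"delta_pos":[-0.1,0,0],"roll":0,"fingers":0},{"delta_pos":[-0.1,0,0],"roll":0,"fingers":0},{"delta_pos":[0,0,0],"roll":0,"fingers":0},{"delta_pos":[0,0,0],"roll":0,"fingers":0}]'
python3 - <<'E'
from h import *
d,P,T=wrist("w5",(.09,.115))
im=d["image"][...,::-1];cv2.imwrite("pics/w5c.png",cv2.resize(im[:260,180:440],None,fx=2.3,fy=2.3))
b=np.array([557.6,140.0]);r=np.radians(96.9);ey=np.array([np.cos(r),np.sin(r)]);ex=np.array([ey[1],-ey[0]]);g=P[...,:2]*1000-b;X=g@ex;Y=g@ey;Z=P[...,2]*1000
for y0 in(-79,0,79):
    for sg in(-1,1):
        t=(d["depth"]>0)&(Z>63)&(Z<73)&(X*sg>20)&(X*sg<37)&(abs(Y-y0)<14);print(y0,sg,t.sum(),X[t].min().round(1),X[t].max().round(1)) if t.sum() else print(y0,sg,"none")
E
```

```text
time: 16.75
tool_pos: [0.5585, 0.1402, 0.1059]
orientation: [0.663, 0.749, 0.0, 0.007]
contact_force: [-0.4, -1.2, 0.2]
finger_gap: 0.0429
time: 17.55
tool_pos: [0.5698, 0.039, 0.2343]
orientation: [0.662, 0.749, 0.002, 0.008]
contact_force: [-0.1, 1.2, 0.0]
finger_gap: 0.0427
t 17.55 pos [569.8  39.  234.3] xaxis deg 97.02 z [ 0.0147 -0.0088 -0.9999] F [-0.1  1.2  0. ] M [0.05 0.01 0.  ] gap 42.7
[275.  78.] 1167 (array([558.2, 139.1]), array([11.5, 55.9]), np.float32(97.4)) [0.1023 0.1034 0.1046]
[275. 175.] 901 (array([567.4,  62.2]), array([11.7, 55.2]), np.float32(96.6)) [0.1022 0.1034 0.1045]
[257. 342.] 232 (array([ 571.1, -124.7]), array([12. , 24.6]), np.float32(103.6)) [0.0923 0.0971 0.0984]
-79 -1 147 -34.4 -20.1
-79 1 156 20.0 34.7
0 -1 312 -34.6 -20.1
0 1 322 20.0 34.6
79 -1 none
79 1 none
```

View pics/w5c.png

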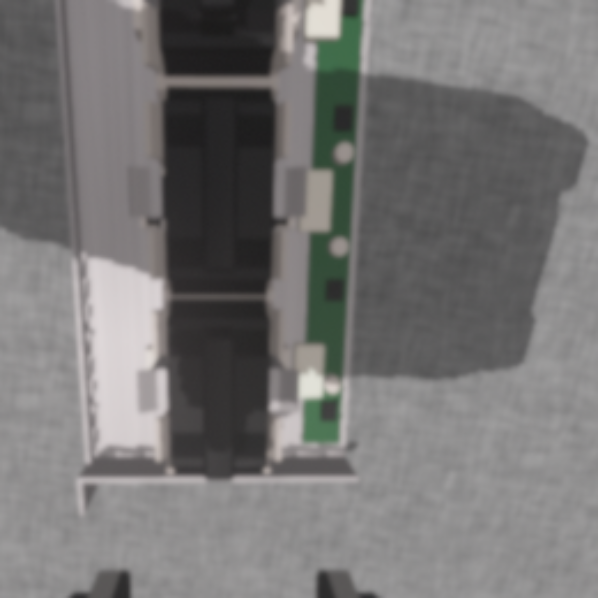

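The picture shows the spare home in the middle bay at crop pixel (220,190). Its handle is level with the fitted ones (103.4 mm against 103.4 mm), and its catches look the same as the fitted bay's. The gripper is clear, so I'm handing in.

```bash
python3 -c "
from plant import arm
print(arm.job_done())"
```

```text
the job is handed in; nothing more can be done
None
```

The spare fan is home in the tray's middle bay with both catches over its lugs, and I handed the job in at about 17.6 s.

- **Insertion:** I pressed it down in small steps. The highest push I read against the catches was about 6 N on the wrist. It then dropped back to the fan's hanging weight as they snapped. The first floor contact was firmer than planned, peaking at about 29 N.
- **Pull test:** The latched fan rose about 3.7 mm before the catches stopped it. I raised the pull to 12 N and held it for over 2.5 s. It wandered between about 12.6 and 18 N, above the 12 N aimed for but under the 20 N limit. The catches held. I then eased it back to the floor and let go.
- **Last checks:** The handle tops of the spare and the fitted fan in view both measured 103.4 mm high. The catches of the two bays sit alike to within 0.2 mm. The gripper was clear and reading no force.
- **Not re-measured:** I did not touch the bottle, screwdriver, heat sink or look-alikes, and did not check their positions again at the end.

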